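# Load a tile into the spring clamp of the sloping feeder

## Task

Slide the white tile off the feeder's loading shelf so that it runs down the chute and waits against the shut clamp bar. Then press the red pedal at the low end and keep it down while the tile slides under the lifted bar, all the way home to the end stop, and let the pedal up so that the spring bar clamps the tile there. Leave the other things on the bench where they are.

Things in the scene. Friction and masses are not known exactly. Their poses are not given: they have to be found in the camera images.
- feeder: Fixed tile feeder, blue sheet on grey feet. Origin: under its base plate, on the worktop; x points down the feed direction (shelf to pedal), z up. Level slick loading shelf 146 mm wide, x -170 to -20 mm, 105 mm above the worktop, open at the back; two 14 mm high fences converge from 130 mm apart (112 mm before the shelf's edge) to 71 mm at the edge.
- shelf_edge (a point): Middle of the shelf's front edge, on its top face. Here the level shelf turns into the slick chute: 25 degrees down along feeder +x, 71 mm wide between 14 mm rails, 125 mm long to the end stop. A tile pushed till its centre is past this edge tips over and slides by itself to the shut bar, 72 mm down the chute.
- tile_center (a point): centre of the white square tile, 65 x 65 x 11 mm (solid 64 x 64), about 0.1 kg, its top face along its own z. It starts flat on the loading shelf, 70 to 87 mm before the edge, somewhat askew and off the middle.
- tile_home (a point): where the tile's centre lies when the tile is home against the end stop; its axes: x down the slope, y across, z normal to the chute
- pedal_top (a point): Middle of the top face of the red pedal pad (34 mm along feeder x, 60 mm across), beyond the low end of the chute, 55 mm past the hinge; moves with it. Pressed straight down 16 to 18 mm (5 to 8 N) it lifts the bar enough; it springs back when let go.
- bar (a point): middle of the lower edge of the clamp bar (60 mm wide), 45 mm up the slope from the hinge; shut, it is 3 mm above the chute and stops the tile, with the bar lifted the tile passes below it
- clamp (a joint): angle of the spring rocker that carries bar and pedal, rad: 0 shut with nothing below, grows as the pedal is pressed, stop at 0.42; from 0.25 up the tile passes; about 0.18 when it rests on a tile's top
- block_0: small square cream ceramic pot, 68 x 70 x 68 mm, bystander; origin at the middle of its underside
- block_1: small square white ceramic pot, 64 x 69 x 66 mm, bystander; origin at the middle of its underside
- spare_tile_a: another white tile lying on the bench, 65 x 65 x 11 mm, bystander
- spare_tile_b: another white tile lying on the bench, 65 x 65 x 11 mm, bystander
- blue_jar: blue glaze jar with white lid, 56 mm wide, 68 mm high, bystander; origin at the middle of its underside

How it is judged (in metres and radians):
On the way, in this order (a step that is already met when the one before it is completed fails the run):
1. the tile waits on the chute against the shut bar (x of tile_center in the frame of tile_home between -0.07 and -0.04 m and z of tile_center in the frame of tile_home between -0.004 and 0.004 m and value of joint clamp below 0.05 rad and linear speed of tile below 0.03 m/s), for 0.2 s.
2. the pedal is pressed and the bar held clear of the tile (value of joint clamp above 0.2 rad), for 0.2 s.
At the end, for the whole second after the job is handed in: The tile lies flat in the chute, home against the end stop (centre within 5 mm along the slope, 6 mm across and 4 mm in height of its home point), at rest, with the bar pressing on its top by more than 1 N (clamp angle 0.10 to 0.24 rad) (x of tile_center in the frame of tile_home between -0.005 and 0.005 m and y of tile_center in the frame of tile_home between -0.006 and 0.006 m and z of tile_center in the frame of tile_home between -0.004 and 0.004 m and value of joint clamp between 0.1 and 0.24 rad and contact force between clamp and tile above 1 N and linear speed of tile below 0.01 m/s); the robot touches nothing.
It fails at once if a bystander is moved by more than 30 mm (distance of any of block_0, block_1, spare_tile_a, spare_tile_b, blue_jar from where it was at the start of the episode above 0.03 m).
It also fails if it takes over 45 s, if anything falls off the work surface, if the arm or the gripper's body presses on something with over 40 N, if the wrist force passes 120 N, or if a joint passes its speed limit or range.

## Robot

A 6-joint arm with a two-finger parallel gripper is mounted at the origin on a cart in front of the work surface, level with it; the furniture and walls round the work are solid. World frame = base frame: x ahead of the robot, y to its left, z up, the work surface at z = 0. Lengths are in mm, angles in rad, forces in N, time in s.
With the tool pointing down it reaches from about 275 to 750 mm from the base axis. Payload 10.2 kg.
Tool frame: the origin (TCP) lies midway between the tips of the shut fingers; the grasp point (between the pads) lies 19 mm behind it (ctrl.grip_depth is the distance from the TCP to the grasp point, in mm); y points along the fingers, x is the direction in which the jaws open and shut, and the axes are right-handed (so a half turn about y gives the same grasp; the last joint's range is limited). The gripper opens to 85 mm and grips with 20 to 120 N. Pads are 22 mm wide; open, the fingers measure 114 mm over their backs; the gripper's body (76 mm by 85 mm) begins 54 mm behind the grasp point. The pads swing forward as they close: fully open they stand 13 mm farther back than shut.
Start: joints at [-1.558, 0.313, 1.498, -0, 1.331, -0.223], TCP at [122.637, -510.481, 231.294] pointing down, gripper open.
Joint ranges: [-2.94, 2.94], [-0.97, 2.17], [0.19, 2.56], [-1.23, 4.37], [0.02, 3.11], [-2.88, 2.88]. Speed limits (rad/s): [2.39, 2.39, 3.01, 3.14, 3.14, 3.14].

## Interface

Orientations are given as a unit quaternion [w, x, y, z].
In Python, from rig import ctrl gives the robot as it stands. The module is installed in compiled form; this text tells all that it offers.
- The arm moves only by the tool drive_tool, never from a script. Its arguments are lists of equal length, an entry for each row: "gripper": the closure, from 0 (fully open) to 1 (shut); "offset": the shift along the tool's x, y, z in m, a list of three; "turn": the turn about the tool's y in degrees. In form: {"gripper": [gripper, ...], "offset": [[tx, ty, tz], ...], "turn": [turn, ...]}. A call has 1 to 20 rows; each row shifts and turns the commanded pose from where the row before left it, along the tool's axes as they then stand; what a row does not reach is not made up. A row lasts 1/12 s, in which the tool goes at most 41.7 mm and 7.16 degrees, less where a joint would pass 70% of its speed; a pose out of reach is approached as far as the arm can. A call is refused whole if a number of a shift passes 0.0417 or a number of a turn 7.16, either way. A call with a gripper value outside its range is refused whole. The fingers move at their own pace and stop on an object; "force" is the grip in N (left out, the last holds). Time passes only in rows, so rows that do not move let the fingers close. It gives the time, the measured TCP pose, the force and the opening at its end, in the units of the state.
- ctrl.sense(): the state, without advancing time (a new reading comes with each control period).
- ctrl.capture(name): name is "side" or "top" or "wrist"; returns (picture, depth): 384x512x3 uint8, red, green, blue; 384x512 float32, mm along the optical axis (not along the pixel's ray), 0 where there is no reading.
- ctrl.camera_params(name): a dict with "fovy" (degrees; the focal length in pixels is half the picture's height over the tangent of half this angle, whatever the lens; pixels are square), "cx", "cy" (the principal point, pixels), "view" (4x4, takes a point from world to camera coordinates); the wrist camera has in their place "tool_from_camera" (4x4, takes a point from camera to tool coordinates, whose origin is the TCP and whose axes are the tool frame's). Camera axes: x right, y down, z forward; pixel columns grow to the right and rows downward; lengths in mm; the calibration is good to about 2 mm. A picture is of the moment at which its call begins: read the wrist's pose just before it. camera_params takes no time and is no camera call.
- ctrl.finish_job(): hands the job in, once; it reports no verdict.
Trained networks look in the newest picture that a camera, given by its name, has taken for a name from the list of things; names that differ only in an ending like _2 or _b are one class to them, and where a whole thing is asked for, a point or a joint stands for the part that bears it (a point fixed in the world has none). Each returns a list of dicts, best first, with "score" (0 to 1); they miss things now and then, are a little off and sometimes report something else, mostly with a low value. They report only what shows in the picture. A call takes as long as a camera call.
- ctrl.boxes_of(camera, query): "centre" ([x, y, z] in mm, in the coordinates of the camera as it stood for that picture, good to about 4 mm: the middle of the surface that is visible of it).
- ctrl.regions_of(camera, query): "mask" (384x512 bool, what is visible of it).
- ctrl.pinpoint(camera, query): "centre" ([x, y, z] in mm, in the coordinates of the camera as it stood for that picture, good to about 4 mm: a listed point, or the origin of a listed thing).
The state is a dict: "time_s": time; "joints": joint angles; "dq": joint speeds; "tau": joint torques, N m; "eef_pos": TCP position; "ee_rot": TCP orientation; "force": force on the tool from outside, world axes, zero at the start; "wrist_torque": the same for the moment, N m; "grip_width": opening from 0.0 (shut) to 1.0 (fully open).
Only numpy, scipy, OpenCV 4.12 (cv2) and the standard library are available. Lean on these libraries where they do the work, as an engineer would, in place of code of your own. Each camera call takes 0.05 s, during which the arm holds its last target.

## Working session

There is one attempt and no reset: what is moved stays moved. The work goes in short steps, Python scripts to look and compute and a tool call to move; the robot and the scene stay as the last step left them, time stands still between calls to the robot, and variables do not carry over. Pictures are saved under pics/ and viewed, and the job is handed in when it is done.

Besides the shell and the picture viewer there is one more tool, called by a JSON object that holds its "method" and its "body", one argument or row to a line. drive_tool: Moves the arm, as the interface text tells. Its arguments: {"type":"object","properties":{"gripper":{"type":"array","items":{"type":"number"}},"offset":{"type":"array","items":{"type":"array","items":{"type":"number"}}},"turn":{"type":"array","items":{"type":"number"}},"force":{"type":"number"}},"required":["gripper","offset","turn"]}

```bash
mkdir -p pics; cat > h.py <<'E'
from rig import ctrl
import numpy as np, cv2
from scipy.spatial.transform import Rotation as R
def w2(cam,p):
    P=ctrl.camera_params(cam); V=np.array(P['view']); return (np.linalg.inv(V)@np.r_[p,1])[:3]
def save(cam,n):
    im,d=ctrl.capture(cam); cv2.imwrite(f'pics/{n}.png',im[:,:,::-1]); return im,d
def pts(cam,d):
    P=ctrl.camera_params(cam);f=192/np.tan(np.radians(P['fovy'])/2)
    v,u=np.mgrid[:384,:512]; c=np.stack([(u-P['cx'])/f*d,(v-P['cy'])/f*d,d,np.ones_like(d)],-1)
    return (c@np.linalg.inv(np.array(P['view'])).T)[...,:3]
E
python3 - <<'E'
from h import *
s=ctrl.sense(); print(s)
for c in ['top','side']:
    im,d=save(c,c+'0'); np.save(c+'0.npy',d)
    for q in ['shelf_edge','tile_center','tile_home','pedal_top','bar','feeder']:
        print(c,q,[(np.round(w2(c,r['centre'])),round(r['score'],2)) for r in ctrl.pinpoint(c,q)[:4]])
    
E
```

```text
{'time_s': 0.0, 'joints': array([-1.55841436e+00,  3.13436711e-01,  1.49843026e+00,  6.54286810e-06,
        1.33096604e+00, -2.23410643e-01]), 'dq': array([-1.77798166e-04,  5.33584215e-04,  2.18865960e-03, -2.38961969e-04,
        1.63676248e-04, -7.64115972e-05]), 'tau': array([ 1.58104260e-03, -4.12262678e+01, -2.59743440e+01, -1.03748957e-04,
        4.09666260e-03, -1.20084738e-05]), 'eef_pos': array([ 122.62844229, -510.22452679,  230.74443298]), 'ee_rot': array([ 0.55568282, -0.55499794,  0.43799176, -0.43744384]), 'force': array([ 0.07806128, -0.38848634,  0.28853909]), 'wrist_torque': array([-0.0470204 , -0.02279933,  0.00604139]), 'grip_width': 1.0013545160595487}
top shelf_edge [(array([500.,  29., 105.]), 0.57)]
top tile_center [(array([524., 113., 106.]), 0.59)]
top tile_home [(array([478., -52.,  71.]), 0.74), (array([498.,  26., 104.]), 0.55)]
top pedal_top [(array([ 454., -140.,   93.]), 0.72)]
top bar [(array([480., -37.,  74.]), 0.58), (array([526., 107., 107.]), 0.36)]
top feeder [(array([500.,   7.,   2.]), 0.69)]
side shelf_edge [(array([497.,  26., 104.]), 0.71)]
side tile_center [(array([517., 110., 109.]), 0.83), (array([493.,  29., 104.]), 0.52)]
side tile_home [(array([477., -60.,  71.]), 0.64)]
side pedal_top [(array([ 455., -142.,   89.]), 0.66), (array([473., 415.,  -3.]), 0.59)]
side bar []
side feeder [(array([491.,   4.,  -0.]), 0.68)]
```

View pics/top0.png

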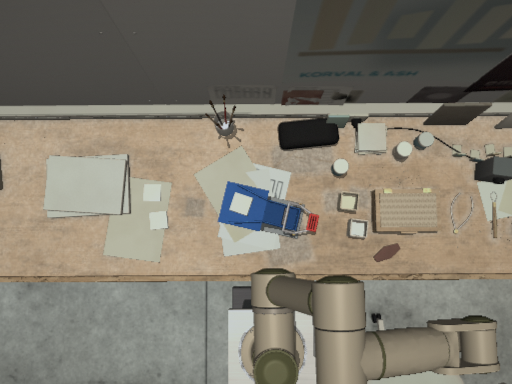

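View pics/side0.png

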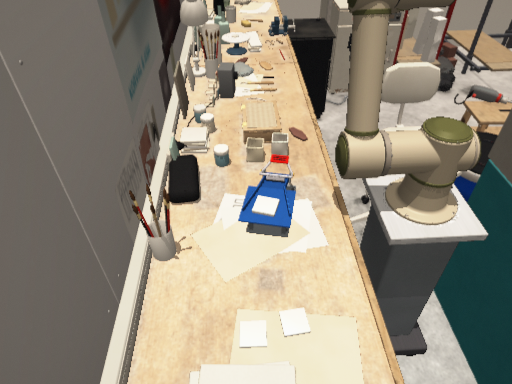

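```bash
python3 - <<'E'
from h import *
d=np.load('top0.npy'); P=pts('top',d); im=cv2.imread('pics/top0.png')
# tile top pixels
m=(abs(P[...,2]-116)<4)&(im.min(-1)>150)&(abs(P[...,0]-520)<80)&(abs(P[...,1]-110)<80)
q=P[m][:,:2]; print(m.sum(), cv2.minAreaRect(q.astype(np.float32)), P[m][:,2].mean())
m=(im[...,2]>120)&(im[...,1]<80)&(im[...,0]<80)&(d>0)&(P[...,1]<-90)&(P[...,2]>60)
q=P[m]; print(m.sum(), q.min(0),q.max(0),q.mean(0), cv2.minAreaRect(q[:,:2].astype(np.float32)))
s=ctrl.sense();w,x,y,z=s['ee_rot'];print(R.from_quat([x,y,z,w]).as_matrix().round(3))
E
```

```text
237 ((524.838623046875, 109.89949035644531), (62.50473403930664, 63.7238883972168), 70.84239959716797) 115.84236142227638
121 [ 428.13366975 -159.54410051   82.03153072] [ 487.79745934 -120.60976125  102.12402411] [ 458.52239853 -139.12412614   91.38095908] ((458.2630310058594, -138.74827575683594), (32.738155364990234, 56.5028076171875), 77.71504211425781)
[[ 0.234  0.     0.972]
 [-0.972 -0.     0.234]
 [ 0.    -1.     0.   ]]
```

```bash
python3 - <<'E'
from h import *
for c in ['top','side']:
    d=np.load(c+'0.npy'); P=pts(c,d); im=cv2.imread(f'pics/{c}0.png').astype(int)
    near=(abs(P[...,0]-500)<150)&(abs(P[...,1]-60)<220)
    m=near&(abs(P[...,2]-105)<4)&(im[...,0]>im[...,2]+40)
    q=P[m][:,:2].astype(np.float32); print(c,m.sum(),q.min(0),q.max(0),cv2.minAreaRect(q)); 
    h=cv2.convexHull(q)[:,0]; print(h.round().tolist())
    m=near&(im[...,2]>110)&(im[...,1]<90)&(im[...,0]<90)&(P[...,2]>60)
    q=P[m]; print(m.sum(), q.mean(0), cv2.minAreaRect(q[:,:2].astype(np.float32)))
    m=near&(im.min(-1)>140)&(abs(P[...,2]-116)<4); q=P[m][:,:2].astype(np.float32); print(m.sum(),cv2.minAreaRect(q))
im=cv2.imread('pics/top0.png')[160:260,190:350]; a=cv2.resize(im,None,fx=4,fy=4,interpolation=cv2.INTER_CUBIC)
cv2.imwrite('pics/topz.png',a)
im=cv2.imread('pics/side0.png')[130:250,200:340]; cv2.imwrite('pics/sidez.png',cv2.resize(im,None,fx=4,fy=4,interpolation=cv2.INTER_CUBIC))
E
```

```text
top 991 [432.3612   -20.050455] [603.62103 188.32103] ((511.8276672363281, 81.15971374511719), (190.21412658691406, 144.34410095214844), 76.3601303100586)
[[604.0, 153.0], [600.0, 157.0], [589.0, 160.0], [575.0, 164.0], [489.0, 185.0], [471.0, 188.0], [468.0, 188.0], [464.0, 184.0], [461.0, 174.0], [450.0, 133.0], [432.0, 57.0], [433.0, 47.0], [453.0, -2.0], [526.0, -20.0], [568.0, 14.0], [575.0, 35.0], [582.0, 63.0]]
133 [ 459.28523125 -138.69391379   91.37630133] ((459.83038330078125, -138.99050903320312), (32.75397491455078, 59.7137451171875), 77.47267150878906)
240 ((524.6555786132812, 109.372802734375), (63.619850158691406, 63.7238883972168), 70.84239959716797)
side 1296 [427.94098  -20.767796] [600.98395 188.11343] ((509.7777099609375, 79.42337799072266), (194.2467803955078, 145.4236602783203), 76.43601989746094)
[[601.0, 151.0], [598.0, 154.0], [593.0, 158.0], [576.0, 163.0], [538.0, 172.0], [471.0, 188.0], [466.0, 188.0], [463.0, 187.0], [459.0, 178.0], [454.0, 158.0], [429.0, 57.0], [428.0, 46.0], [430.0, 39.0], [449.0, -6.0], [523.0, -21.0], [565.0, 13.0], [568.0, 18.0], [575.0, 43.0], [598.0, 135.0]]
125 [ 455.78328465 -137.95200968   90.19527778] ((456.6808166503906, -139.0967254638672), (35.31470489501953, 57.8853645324707), 75.36186981201172)
369 ((517.2041015625, 79.46795654296875), (131.08470153808594, 70.57463073730469), 80.11439514160156)
```

View pics/topz.png

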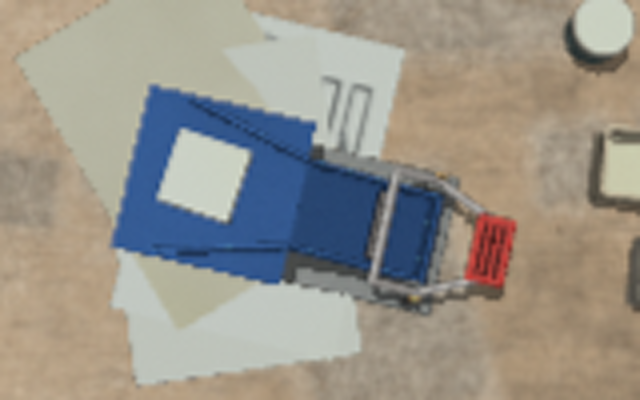

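View pics/sidez.png

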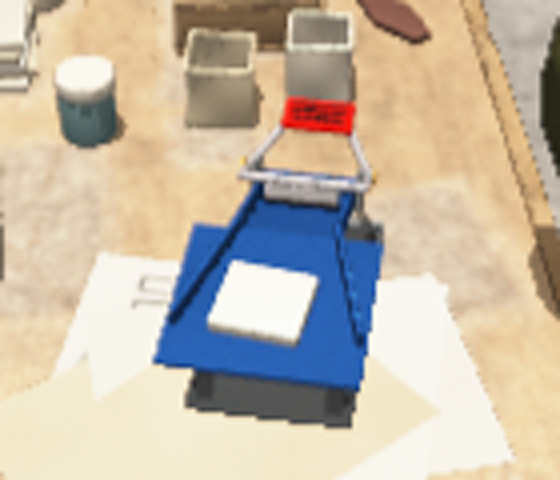

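{"method": "drive_tool", "body": {
  "gripper": [0.7,0.7,0.7,0.7,0.7,0.7,0.7,0.7,0.7],
  "offset": [
    [0,0,0],
    [0,0,0],
    [0,0,0],
    [0,0,0],
    [0,0,0],
    [0,0,0],
    [0,0,0],
    [0,0,0],
    [0,0,0]
  ],
  "turn": [-7,-7,-7,-7,-7,-7,-7,-7,-7]
}}

```text
time_s: 1.45
eef_pos: [122.7, -510.5, 231.3]
ee_rot: [-0.702, 0.702, -0.081, 0.081]
force: [0.6, 0.3, 0.2]
grip_width: 0.296
```

{"method": "drive_tool", "body": {
  "gripper": [0.7,0.7,0.7,0.7,0.7,0.7,0.7,0.7,0.7,0.7,0.7,0.7,0.7,0.7,0.7,0.7,0.7,0.7,0.7,0.7],
  "offset": [
    [0.012,0,0.038],
    [0.012,0,0.038],
    [0.012,0,0.038],
    [0.012,0,0.038],
    [0.012,0,0.038],
    [0.012,0,0.038],
    [0.012,0,0.038],
    [0.012,0,0.038],
    [0.012,0,0.038],
    [0.012,0,0.038],
    [0.012,0,0.038],
    [0.012,0,0.038],
    [0.012,0,0.038],
    [0.012,0,0.038],
    [0.012,0,0.038],
    [0.012,0,0.038],
    [0.012,0,0.038],
    [0.012,0,0.038],
    [0.012,0,0.038],
    [0.012,0,0.038]
  ],
  "turn": [0,0,0,0,0,0,0,0,0,0,0,0,0,0,0,0,0,0,0,0]
}}

```text
time_s: 3.12
eef_pos: [533.9, 174.7, 231.3]
ee_rot: [-0.702, 0.702, -0.083, 0.083]
force: [0.5, -1.4, 1.1]
grip_width: 0.3
```

Arrived. I'll measure with the wrist camera before descending.

```bash
cat >> h.py <<'E'
def wpts(d,s):
    P=ctrl.camera_params('wrist');f=192/np.tan(np.radians(P['fovy'])/2)
    v,u=np.mgrid[:384,:512]; c=np.stack([(u-P['cx'])/f*d,(v-P['cy'])/f*d,d,np.ones_like(d)],-1)
    T=np.array(P['tool_from_camera']); w,x,y,z=s['ee_rot']; M=np.eye(4);M[:3,:3]=R.from_quat([x,y,z,w]).as_matrix();M[:3,3]=s['eef_pos']
    return (c@(M@T).T)[...,:3], M@T
E
python3 - <<'E'
from h import *
s=ctrl.sense(); im,d=save('wrist','w1'); P,M=wpts(d,s); np.save('w1.npy',d)
b=im[:,:,::-1].astype(int)
for q in ['shelf_edge','tile_center','pedal_top','tile_home']:
    print(q,[((M@np.r_[r['centre'],1])[:3].round(),round(r['score'],2)) for r in ctrl.pinpoint('wrist',q)[:3]])
m=(b.min(-1)>140)&(P[...,2]>108)&(P[...,2]<130)&(abs(P[...,0]-520)<60)&(abs(P[...,1]-110)<60)
q=P[m]; print(m.sum(),cv2.minAreaRect(q[:,:2].astype(np.float32)),q.mean(0))
m=(b[...,0]>b[...,2]+40)&(abs(P[...,2]-105)<4); q=P[m]
if len(q): print(q.mean(0),cv2.convexHull(q[:,:2].astype(np.float32))[:,0].round().tolist())
E
```

```text
shelf_edge [(array([496.,  26., 103.]), 0.93)]
tile_center [(array([524., 107., 113.]), 0.84)]
pedal_top []
tile_home []
228 ((539.8026123046875, 102.48905181884766), (63.8477668762207, 22.025121688842773), 64.135986328125) [546.29696863 119.50426795 117.25521384]
[520.2200273  118.20956083 106.18133064] [[603.0, 154.0], [602.0, 155.0], [601.0, 155.0], [583.0, 159.0], [525.0, 173.0], [473.0, 186.0], [465.0, 187.0], [464.0, 187.0], [448.0, 127.0], [442.0, 100.0], [459.0, 14.0], [530.0, 6.0], [581.0, 70.0], [583.0, 72.0], [584.0, 75.0], [590.0, 101.0], [600.0, 138.0], [602.0, 150.0]]
```

View pics/w1.png

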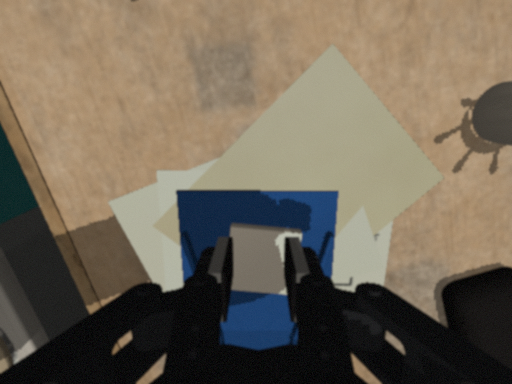

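{"method": "drive_tool", "body": {
  "gripper": [0.7,0.7,0.7,0.7,0.7,0.7],
  "offset": [
    [0.003,0.03,0],
    [0,0.03,0],
    [0,0.03,0],
    [0,0.023,0],
    [0,0.007,0],
    [0,0.003,0]
  ],
  "turn": [0,0,0,0,0,0]
}}

```text
time_s: 3.87
eef_pos: [535.7, 170.8, 107.8]
ee_rot: [-0.702, 0.702, -0.084, 0.083]
force: [-0.1, 0.0, 0.6]
grip_width: 0.3
```

```bash
python3 - <<'E'
from h import *
im,d=save('side','s1'); print(ctrl.sense()['force'])
cv2.imwrite('pics/s1z.png',cv2.resize(im[110:260,190:350,::-1],None,fx=4,fy=4,interpolation=cv2.INTER_CUBIC))
E
```

```text
[ 0.42539642  0.54018666 -0.38143531]
```

View pics/s1z.png

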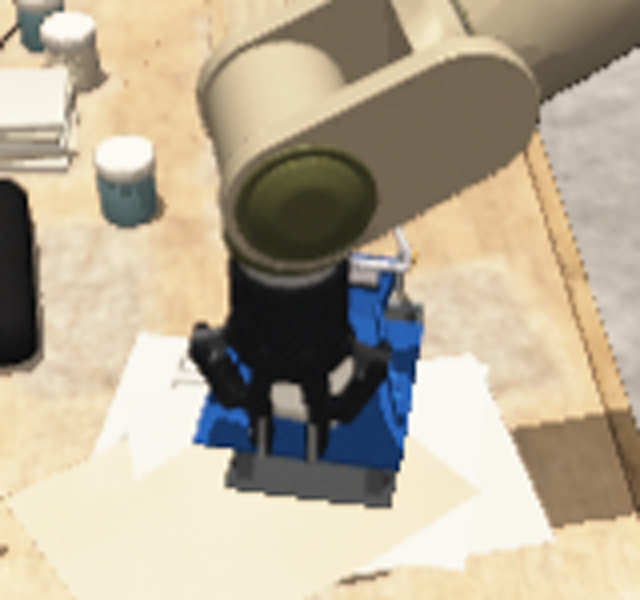

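{"method": "drive_tool", "body": {
  "gripper": [0.7,0.7,0.7,0.7,0.7,0.7,0.7,0.7,0.7,0.7,0.7,0.7],
  "offset": [
    [0,0,-0.007],
    [0,0,-0.007],
    [0,0,-0.006],
    [0,0,-0.005],
    [0,0,-0.005],
    [0,0,-0.006],
    [0,0,-0.007],
    [0,0,-0.007],
    [0,0,-0.007],
    [0,0,-0.007],
    [0,0,-0.006],
    [0,0,-0.005]
  ],
  "turn": [0,0,0,0,0,0,0,0,0,0,0,0]
}}

```text
time_s: 4.92
eef_pos: [518.5, 98.2, 108.3]
ee_rot: [-0.702, 0.702, -0.083, 0.083]
force: [-0.0, 0.2, 0.1]
grip_width: 0.3
```

```bash
python3 - <<'E'
from h import *
im,d=save('top','t2'); s=ctrl.sense(); print(s['force'],s['eef_pos'])
cv2.imwrite('pics/t2z.png',cv2.resize(im[160:260,190:350,::-1],None,fx=4,fy=4,interpolation=cv2.INTER_CUBIC))
print([(w2('top',r['centre']).round(),r['score']) for r in ctrl.pinpoint('top','tile_center')[:3]])
E
```

```text
[ 0.07287538 -0.69647836 -0.4307494 ] [518.47921266  97.69452702 108.26990735]
[(array([512.,  56., 107.]), 0.39)]
```

View pics/t2z.png

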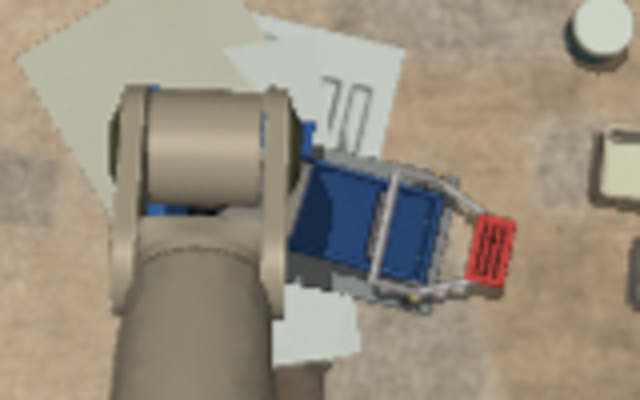

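{"method": "drive_tool", "body": {
  "gripper": [0.7,0.7,0.7,0.7,0.7,0.7,0.7,0.7,0.7,0.7,0.7,0.7],
  "offset": [
    [0,0,-0.005],
    [0,0,-0.005],
    [0,0,-0.005],
    [0,0,-0.004],
    [0,0,-0.004],
    [0,0,-0.004],
    [0,0,-0.003],
    [0,0,-0.003],
    [0,0,-0.003],
    [0,0,-0.002],
    [0,0,0],
    [0,0,0]
  ],
  "turn": [0,0,0,0,0,0,0,0,0,0,0,0]
}}

```text
time_s: 6.02
eef_pos: [509.9, 61.9, 108.3]
ee_rot: [-0.702, 0.702, -0.083, 0.083]
force: [0.9, -0.0, -0.6]
grip_width: 0.306
```

```bash
python3 - <<'E'
from h import *
im,d=save('top','t3'); s=ctrl.sense(); print(s['force'],s['eef_pos'])
cv2.imwrite('pics/t3z.png',cv2.resize(im[160:260,190:350,::-1],None,fx=4,fy=4,interpolation=cv2.INTER_CUBIC))
print([(w2('top',r['centre']).round(),r['score']) for r in ctrl.pinpoint('top','tile_center')[:3]])
E
```

```text
[ 0.12638394 -0.43968106 -0.11605605] [509.89405325  61.99439415 108.31165928]
[(array([496.,  -8.,  89.]), 0.52)]
```

View pics/t3z.png

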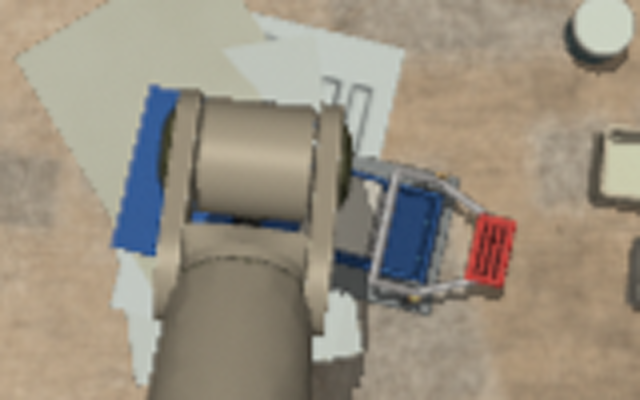

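{"method": "drive_tool", "body": {
  "gripper": [0.7,0.7,0.7,0.7,1,1,1,1,1,1,1,1],
  "offset": [
    [0,-0.01,0.002],
    [0,-0.03,0],
    [0,-0.03,0],
    [0,-0.02,0],
    [-0.0005,0,-0.035],
    [-0.0005,0,-0.035],
    [-0.0005,0,-0.035],
    [-0.0005,0,-0.035],
    [-0.0005,0,-0.035],
    [0,0,-0.033],
    [0,0,0],
    [0,0,0]
  ],
  "turn": [0,0,0,0,0,0,0,0,0,0,0,0]
}}

```text
time_s: 7.12
eef_pos: [459.2, -138.7, 198.9]
ee_rot: [-0.702, 0.702, -0.084, 0.084]
force: [-0.3, 0.2, -0.1]
grip_width: -0.002
```

```bash
python3 - <<'E'
from h import *
im,d=save('top','t4'); s=ctrl.sense(); print(s['force'],s['eef_pos'])
a=cv2.resize(im[160:260,190:350,::-1],None,fx=4,fy=4,interpolation=cv2.INTER_CUBIC)
print([(w2('top',r['centre']).round(),r['score']) for q in ['tile_center','pedal_top','tile_home','bar'] for r in ctrl.pinpoint('top',q)[:2]])
s=ctrl.sense();im,d=save('wrist','w4');P,M=wpts(d,s)
print([((M@np.r_[r['centre'],1])[:3].round(),r['score']) for q in ['tile_center','pedal_top','tile_home'] for r in ctrl.pinpoint('wrist',q)[:2]])
b=cv2.resize(im[:,:,::-1],(533,400)); cv2.imwrite('pics/t4z.png',np.vstack([a[:, :533],b])[:600*2][:800])
cv2.imwrite('pics/t4a.png',a)
m=(im[...,0]>110)&(im[...,1]<80)&(im[...,2]<80)&(d>0)&(P[...,2]>60)&(P[...,1]<-100); q=P[m]; print(m.sum(),q.mean(0) if len(q) else 0,cv2.minAreaRect(q[:,:2].astype(np.float32)) if len(q) else 0)
E
```

```text
[-0.07929314  0.4803435   0.25976981] [ 459.44572632 -137.68214987  198.82181619]
[(array([494., -11.,  88.]), 0.66), (array([ 454., -139.,   91.]), 0.74), (array([478., -52.,  71.]), 0.59), (array([ 453., -139.,   91.]), 0.38), (array([481., -36.,  78.]), 0.63)]
[(array([495., -11.,  93.]), 0.84), (array([478., -59.,  72.]), 0.65), (array([ 459., -142.,   90.]), 0.75), (array([476., -58.,  74.]), 0.2), (array([476., -61.,  74.]), 0.7), (array([ 664., -249.,   -1.]), 0.23)]
1915 [ 457.7032018  -140.18365936   92.39294358] ((457.73626708984375, -140.9254150390625), (32.66497039794922, 59.34846496582031), 77.0880355834961)
```

View pics/t4a.png

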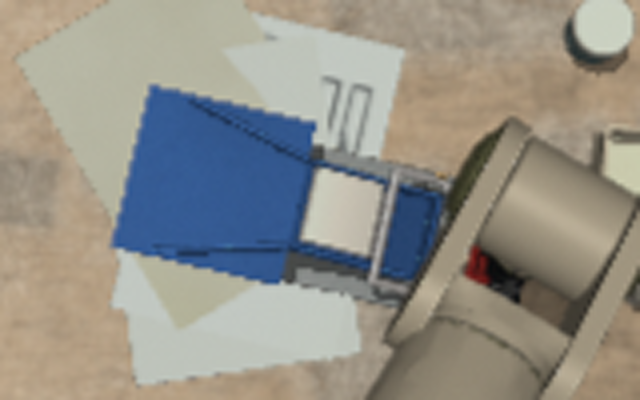

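View pics/w4.png

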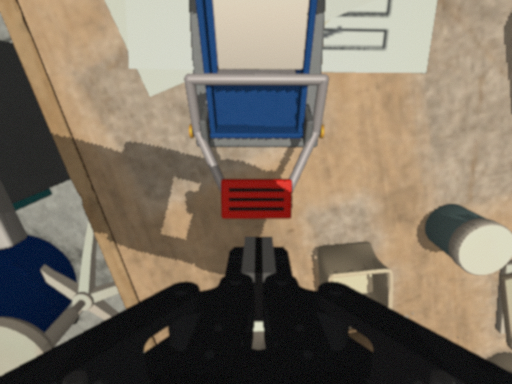

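{"method": "drive_tool", "body": {
  "gripper": [1,1,1,1,1,1],
  "offset": [
    [-0.001,0.03,-0.002],
    [0,0.035,0],
    [0,0.025,0],
    [0,0.012,0],
    [0,0.002,0],
    [0,0,0]
  ],
  "turn": [0,0,0,0,0,0]
}}

```text
time_s: 8.07
eef_pos: [457.9, -139.3, 94.1]
ee_rot: [0.702, -0.702, 0.083, -0.083]
force: [-0.3, -0.7, -0.2]
grip_width: -0.001
```

{"method": "drive_tool", "body": {
  "gripper": [1,1,1,1,1,1,1,1],
  "offset": [
    [0,0.003,0],
    [0,0.003,0],
    [0,0.003,0],
    [0,0.003,0],
    [0,0.002,0],
    [0,0,0],
    [0,0,0],
    [0,0,0]
  ],
  "turn": [0,0,0,0,0,0,0,0]
}}

```text
time_s: 8.73
eef_pos: [458.5, -140.0, 80.8]
ee_rot: [-0.702, 0.703, -0.082, 0.084]
force: [0.4, -3.4, 6.1]
grip_width: -0.0
```

{"method": "drive_tool", "body": {
  "gripper": [1,1,1,1,1,1,1,1,1,1,1,1],
  "offset": [
    [0,0.003,0],
    [0,0.003,0],
    [0,0,0],
    [0,0,0],
    [0,0,0],
    [0,0,0],
    [0,0,0],
    [0,0,0],
    [0,0,0],
    [0,0,0],
    [0,0,0],
    [0,0,0]
  ],
  "turn": [0,0,0,0,0,0,0,0,0,0,0,0]
}}

```text
time_s: 9.73
eef_pos: [458.4, -140.4, 75.0]
ee_rot: [-0.702, 0.703, -0.082, 0.084]
force: [-0.9, -6.7, 6.7]
grip_width: -0.007
```

```bash
python3 - <<'E'
from h import *
im,d=save('top','t5'); s=ctrl.sense(); print(s['force'],s['eef_pos'])
a=cv2.resize(im[160:260,190:350,::-1],None,fx=4,fy=4,interpolation=cv2.INTER_CUBIC)
cv2.imwrite('pics/t5a.png',a)
print([(w2('top',r['centre']).round(),r['score']) for q in ['tile_center'] for r in ctrl.pinpoint('top',q)[:2]])
s=ctrl.sense();im,d=save('wrist','w5');P,M=wpts(d,s)
print([((M@np.r_[r['centre'],1])[:3].round(),r['score']) for q in ['tile_center','tile_home'] for r in ctrl.pinpoint('wrist',q)[:2]])
E
```

```text
[-0.741884   -5.72481369  6.84199632] [ 458.45314165 -140.41793737   74.98713195]
[(array([482., -56.,  66.]), 0.48), (array([ 539., -275.,    3.]), 0.37)]
[(array([482., -58.,  72.]), 0.69), (array([481., -58.,  70.]), 0.37)]
```

View pics/t5a.png

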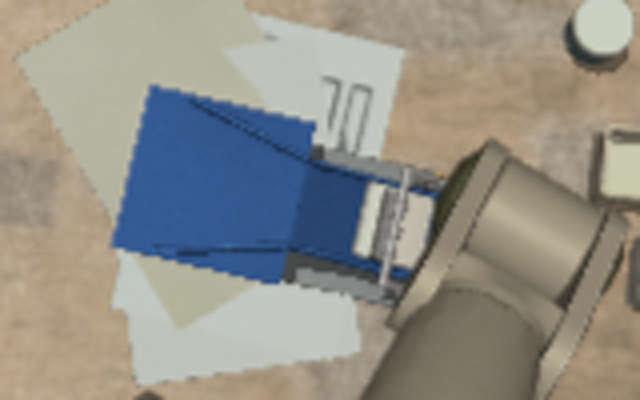

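View pics/w5.png

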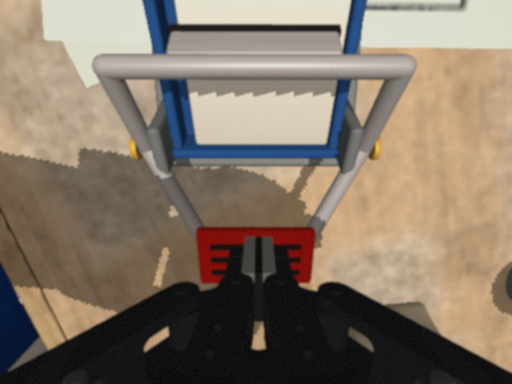

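{"method": "drive_tool", "body": {
  "gripper": [1,1,1,1,1,1,1,1,1,1,1,1,1],
  "offset": [
    [0,-0.003,0],
    [0,-0.003,0],
    [0,-0.003,0],
    [0,-0.003,0],
    [0,-0.004,0],
    [0,-0.01,0],
    [0,-0.03,0],
    [0,-0.04,0],
    [0,-0.04,0],
    [0,0,-0.035],
    [0,0,-0.035],
    [0,0,0],
    [0,0,0]
  ],
  "turn": [0,0,0,0,0,0,0,0,0,0,0,0,0]
}}

```text
time_s: 11.07
eef_pos: [441.1, -208.4, 210.7]
ee_rot: [0.702, -0.702, 0.084, -0.084]
force: [0.7, 1.0, 0.3]
grip_width: 0.001
```

```bash
python3 - <<'E'
from h import *
im,d=save('top','t6'); s=ctrl.sense(); print(s['time_s'],s['force'],s['eef_pos'])
a=cv2.resize(im[160:260,190:350,::-1],None,fx=4,fy=4,interpolation=cv2.INTER_CUBIC)
cv2.imwrite('pics/t6a.png',a)
for q in ['tile_center','tile_home','pedal_top','bar']: print(q,[(w2('top',r['centre']).round(),round(r['score'],2))  for r in ctrl.pinpoint('top',q)[:2]])
s=ctrl.sense();im,d=save('wrist','w6');P,M=wpts(d,s)
for q in ['tile_center','tile_home','pedal_top','bar']: print(q,[((M@np.r_[r['centre'],1])[:3].round(),round(r['score'],2)) for r in ctrl.pinpoint('wrist',q)[:2]])
E
```

```text
11.1167 [-0.4722194   0.25675694  0.34056924] [ 441.35535948 -207.50267236  210.51275477]
tile_center [(array([481., -56.,  67.]), 0.64)]
tile_home [(array([477., -51.,  72.]), 0.81)]
pedal_top [(array([ 457., -140.,   79.]), 0.72)]
bar [(array([480., -39.,  82.]), 0.66)]
tile_center []
tile_home []
pedal_top [(array([ 462., -146.,   82.]), 0.56)]
bar []
```

View pics/t6a.png

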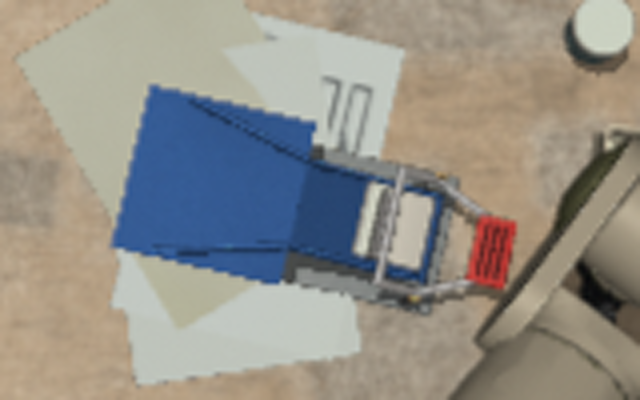

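View pics/w6.png

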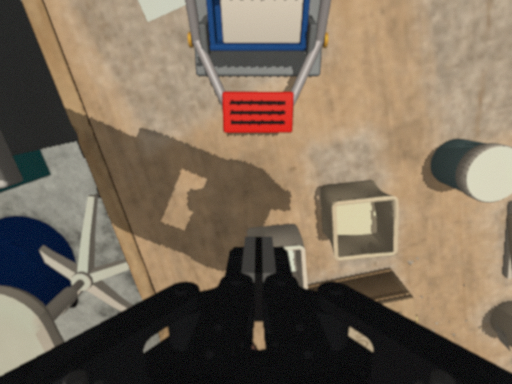

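```bash
python3 -c "
from rig import ctrl
print(ctrl.finish_job())"
```

```text
the job is handed in; nothing more can be done
None
```

The tile is home against the end stop with the spring bar resting on it. I handed the job in at about 11 s; no verdict was reported.

- **Shelf to bar:** I pushed the tile square along the shelf with two fingers until it tipped over the edge. The pictures showed it waiting at the shut bar.
- **Under the bar:** I pressed the pedal about 17 mm, with about 7 N upward on the tool, and held it for about a second. The tile moved about 48 mm level, which is the 53 mm along the slope it needed to reach the end stop.
- **Release:** I let the pedal up slowly and backed the arm off into free space. The pedal settled about 11 mm below its rest height, a clamp angle of about 0.2 rad, which fits the bar sitting on the tile.

**Checks that were weak or disagreed:**
- After release, only the top camera found the tile; the wrist camera did not report it.
- The top camera put the tile's centre within about 6 mm of the network's home point, near the network's own error. I relied on the distance moved and on the picture of the tile against the stop instead.
- The clamping force can't be measured directly, so I inferred it from the pedal height.
- I did not measure the bystanders again, but the arm only passed well above them.

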